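Offer the wrist rest up to the trimming block's hinge and hold it for the pin

ROBOT

A 6-joint arm with a two-finger parallel gripper is mounted at the origin on a cart in front of the work surface, level with it; the furniture and walls round the work are solid. World frame = base frame: x ahead of the robot, y to its left, z up, the work surface at z = 0. Lengths are in mm, angles in degrees, forces in N, time in s.
With the tool pointing down it reaches from about 425 to 950 mm from the base axis. Payload 14.7 kg.
Tool frame: the origin (TCP) lies midway between the tips of the shut fingers; the grasp point (between the pads) lies manip.grip_point_offset behind it (manip.grip_point_offset is the distance from the TCP to the grasp point, in mm); z points along the fingers, y is the line along which they close (so a half turn about z gives the same grasp; the last joint's range is limited). The gripper opens to 85 mm and grips with 20 to 120 N. Pads are 22 mm wide; open, the fingers measure 114 mm over their backs; the gripper's body (76 mm by 85 mm) begins 54 mm behind the grasp point. The pads swing forward as they close: fully open they stand 13 mm farther back than shut.
Start: joints at [-70.565, 27.513, 91.461, -0, 61.026, -2.67], TCP at [244.611, -602.211, 231.297] pointing down, gripper open.
Joint ranges: [-157.49, 157.49], [-46.99, 117.5], [13.45, 153.17], [-89.5, 269.5], [5.16, 153.95], [-167.48, 167.48]. Speed limits (degrees/s): [108.29, 108.29, 136.94, 172.46, 172.46, 172.46].

INTERFACE

Orientations are given as a 3x3 rotation matrix whose columns are the frame's x, y, z axes.
In Python, from rig import manip gives the robot as it stands. The module is installed in compiled form; this text tells all that it offers.
- The arm moves only by the tool send_rows, never from a script. Its argument "series" is a list of rows, each a list of 7 numbers: the turn, a rotation vector about the tool's x, y, z in shares of 60 degrees (1.0 is 60 degrees), then the shift along the tool's x, y, z in normalised numbers (1 is 500 mm), then the opening, from 0 (shut) to 1 (fully open). A call has 1 to 12 rows; each row is the pose to reach, as a shift and turn from the pose commanded when the call began, along the tool's axes at that moment; what a row does not reach only later rows make up. A row lasts 1/12 s, in which the tool goes at most 41.7 mm and 7.16 degrees, less where a joint would pass 70% of its speed; a pose out of reach is approached as far as the arm can. Shift and turn numbers lie between -1 and 1, and a call with a number outside is refused. A call with a gripper value outside its range is refused whole. The fingers move at their own pace and stop on an object; "force" is the grip in N (left out, the last holds). Time passes only in rows, so rows that repeat a pose let the fingers close. It gives the time, the measured TCP pose, the force, the opening and the grip force at its end, in the units of the state.
- manip.state(): the state, without advancing time (a new reading comes with each control period).
- manip.camera(name): name is "scene" or "top"; returns the picture (420x560x3 uint8, blue, green, red); there is no depth.
- manip.camera_info(name): a dict with "camera_matrix" (3x3 intrinsics, pixels), "cam_to_world" (4x4, takes a point from camera to world coordinates). Camera axes: x right, y up, looking along -z (the intrinsics and any distortion apply to the point x, -y, -z); pixel columns grow to the right and rows downward; lengths in mm; the calibration is good to about 2 mm. A picture is of the moment at which its call begins. camera_info takes no time and is no camera call.
- manip.job_done(): hands the job in; it is judged then, once.
Trained networks look in the newest picture that a camera, given by its name, has taken for a name from the list of things; names that differ only in an ending like _2 or _b are one class to them, and where a whole thing is asked for, a point or a joint stands for the part that bears it (a point fixed in the world has none). Each returns a list of dicts, best first, with "p" (0 to 1); they miss things now and then, are a little off and sometimes report something else, mostly with a low value. They report only what shows in the picture. A call takes as long as a camera call.
- manip.boxes_of(camera, name): "box" ([left, top, right, bottom] in pixels, round what is visible of it).
- manip.trace(camera, name): "pixels" (420x560 bool, what is visible of it) and "box" ([left, top, right, bottom] in pixels, round what is visible of it).
The state is a dict: "time": time; "joint_positions": joint angles; "dq": joint speeds; "joint_efforts": joint torques, N m; "ee_pos": TCP position; "orientation": TCP orientation; "force": force on the tool from outside, world axes, zero at the start; "torque": the same for the moment, N m; "gripper_width": finger opening in mm; "grasp_force": force on a finger pad.
Only numpy, scipy, OpenCV 4.12 (cv2) and the standard library are available. Lean on these libraries where they do the work, as an engineer would, in place of code of your own. Each camera call takes 0.05 s, during which the arm holds its last target. There are 200 camera calls.

TASK

The wooden wrist rest is to be hinged on to the trimming block again: pick it up by its grip batten and bring it level to the block, so that its two hinge knuckles sit in the two gaps between the block's three and all the holes lie in one straight line. Keep holding it there, clear of the table and not forced against the block, so that a colleague can slide the pin through: finish still gripping it. Leave the pin and all other things where they lie.

Things in the scene. Friction and masses are not known exactly. Their poses are not given: they have to be found in the camera images.
- trimming_block: Fixed wooden block, 80 (x) x 120 (y) x 60 mm high; origin: centre of its underside, on the table. A steel hinge leaf on its top has three knuckles (barrels, 22 mm outside, 16 mm hole, 14 mm long) beyond the -x face, towards the robot. Hinge axis along y at x -56, z 60 mm; knuckles centred at y -38, 0, 38 mm, leaving two gaps 24 mm wide.
- gap_left (a point): Point on the block's hinge axis in the middle of the gap at block y = +19 mm (block frame -56, 19, 60 mm); axes as the block's.
- gap_right (a point): Point on the block's hinge axis in the middle of the gap at block y = -19 mm (block frame -56, -19, 60 mm); axes as the block's.
- wrist_rest: Loose wooden board, 100 (x) x 110 (y) x 16 mm, 0.17 to 0.35 kg, flat on the table; origin: centre of its underside. A grip batten stands on its middle: 24 mm thick (x), 80 mm long (y), from z 16 to 50 mm; grip across the 24 mm. Two hinge knuckles beyond its +x edge. Matched and level, its origin is at (-122, 0, 44) mm in the block's frame, axes parallel to the block's.
- knuckle_left (a point): Centre of the wrist rest's knuckle (22 mm outside, 16 mm hole, 14 mm long along y) at wrist rest frame (66, 19, 16) mm; belongs at gap_left.
- knuckle_right (a point): Centre of the wrist rest's other knuckle, the same size, at wrist rest frame (66, -19, 16) mm; belongs at gap_right.
- hinge_pin: Bystander: loose steel hinge pin, 10 mm thick, 120 mm long, bent at one end, lying on the table; origin in its middle, on the table.
- pinch_bowl: Bystander: loose clay bowl, 68 mm across, 36 mm high, on the banding wheel (a round turntable about 0.1 m high at about x 0.50, y -0.10, fixed); origin at its underside.
- glass_jar_3: Bystander: loose glass jar, 71 mm across, 112 mm high, standing by the rack; origin at its underside.
- stone_pale: Bystander: loose pale stone, 44 x 50 x 25 mm, on the table; origin at its underside.
- stone_grey_oval: Bystander: loose grey oval stone, 59 x 94 x 20 mm, on the table; origin at its underside.
- test_tile_3: Bystander: loose pale glaze test tile, 60 x 36 x 8 mm, flat on the table; origin at its underside.

How it is judged:
By the outcome, as a careful person would: the job done as asked, in the order asked, and still so for the second after the job is handed in, while the arm keeps its last pose, push and grip.
It also fails if it takes over 53 s, if anything falls off the work surface, if the arm or the gripper's body presses on something with over 40 N, if the wrist force passes 120 N, or if a joint passes its speed limit or range.

## Working session

There is one attempt and no reset: what is moved stays moved. The work goes in short steps, Python scripts to look and compute and a tool call to move; the robot and the scene stay as the last step left them, time stands still between calls to the robot, and variables do not carry over. Pictures are saved under pics/ and viewed, at most 10 in all, crops included, and the job is handed in when it is done.

Besides the shell and the picture viewer there is one more tool, called by a JSON object that holds its "fn" and its "kwargs". send_rows: Moves the arm, as the interface text tells. Its arguments: {"type":"object","properties":{"series":{"type":"array","items":{"type":"array","items":{"type":"number"}}},"force":{"type":"number"}},"required":["series"]}

```bash
mkdir -p pics; python3 - <<'E'
from rig import manip
import cv2,numpy as np
np.set_printoptions(precision=2,suppress=True)
print(manip.grip_point_offset)
s=manip.state();print(s['time'],s['ee_pos'],s['orientation'],s['force'],s['gripper_width'])
for c in ("scene","top"):
    cv2.imwrite(f"pics/{c}0.png",manip.camera(c)); i=manip.camera_info(c);print(i)
    for n in ("trimming_block","wrist_rest","hinge_pin","knuckle_left","gap_left"):
        try:print(n,[(np.round(d['box']),round(d['p'],2)) for d in manip.boxes_of(c,n)][:4])
        except Exception as e:print(n,e)
E
```

```text
18.700000000000003
0.0 [ 244.47 -601.8   230.63] [[ 0.93  0.38 -0.  ]
 [ 0.38 -0.93  0.  ]
 [ 0.   -0.   -1.  ]] [-0.62  0.59  1.28] 85.3376740217824
{'camera_matrix': array([[498.38,   0.  , 282.53],
       [  0.  , 498.38, 200.58],
       [  0.  ,   0.  ,   1.  ]]), 'cam_to_world': array([[ -0.81,   0.42,  -0.4 ,  62.71],
       [ -0.59,  -0.6 ,   0.55, 589.82],
       [ -0.01,   0.68,   0.73, 946.7 ],
       [  0.  ,   0.  ,   0.  ,   1.  ]])}
trimming_block [(array([160., 240., 225., 308.]), 0.97)]
wrist_rest [(array([322., 134., 374., 175.]), 0.95)]
hinge_pin [(array([347., 195., 372., 226.]), 0.57), (array([207., 179., 239., 228.]), 0.18)]
knuckle_left [(array([324., 134., 375., 171.]), 0.91), (array([228., 314., 250., 336.]), 0.74)]
gap_left [(array([161., 242., 230., 308.]), 0.76)]
{'camera_matrix': array([[455.28,   0.  , 273.53],
       [  0.  , 455.28, 211.59],
       [  0.  ,   0.  ,   1.  ]]), 'cam_to_world': array([[   0.  ,    0.98,   -0.22,  311.04],
       [  -1.  ,    0.  ,    0.  ,  -67.91],
       [   0.  ,    0.22,    0.98, 1185.43],
       [   0.  ,    0.  ,    0.  ,    1.  ]])}
trimming_block [(array([142., 179., 196., 224.]), 0.78)]
wrist_rest [(array([359., 194., 410., 250.]), 0.69)]
hinge_pin [(array([300., 272., 343., 285.]), 0.63)]
knuckle_left [(array([361., 199., 410., 250.]), 0.65)]
gap_left [(array([143., 176., 194., 223.]), 0.67), (array([362., 196., 410., 251.]), 0.37)]
```

```bash
python3 - <<'E'
import cv2,numpy as np
t=cv2.imread("pics/top0.png");s=cv2.imread("pics/scene0.png")
R=lambda a,k:cv2.resize(a,None,fx=k,fy=k,interpolation=cv2.INTER_CUBIC)
a=R(t[160:240,125:215],4.4);b=R(t[180:260,345:435],4.4)
c=R(s[230:315,145:240],4.15);d=R(s[120:195,305:390],4.6)
f=lambda x:cv2.resize(x,(400,300)) 
canvas=np.zeros((600,800,3),np.uint8)
for k,im in enumerate((a,b,c,d)):
    y,x=(k//2)*300,(k%2)*400
    sc=min(400/im.shape[1],300/im.shape[0]);im=R(im,sc)[:300,:400];canvas[y:y+im.shape[0],x:x+im.shape[1]]=im
cv2.imwrite("pics/crops.png",canvas)
E
```

```text
(no output)
```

View pics/scene0.png

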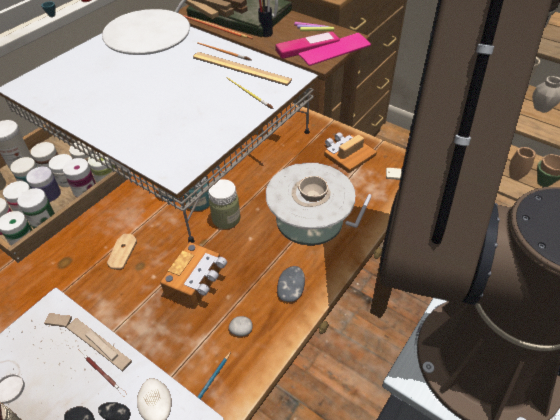

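View pics/top0.png

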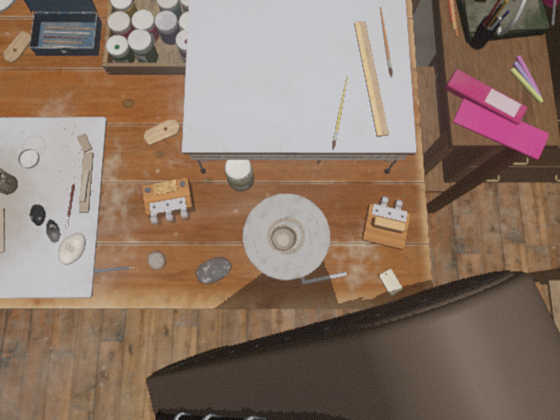

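```bash
ls pics
```

```text
crops.png
scene0.png
top0.png
```

View pics/crops.png

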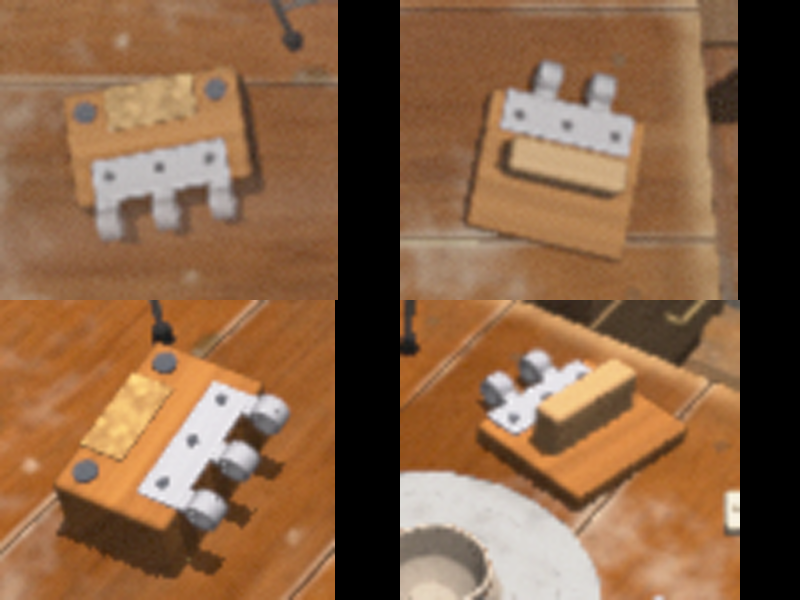

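The pictures show the block at top pixel (167,200) with its knuckles towards the robot. The rest is at (387,225) by the wheel, with its knuckles pointing away. The rack's front edge runs close behind both. Next I fit the poses from keypoints in both views.

```bash
cat > h.py <<'E'
import numpy as np,cv2
from rig import manip
from scipy.optimize import least_squares
from scipy.spatial.transform import Rotation as Ro
np.set_printoptions(precision=2,suppress=True)
I={c:manip.camera_info(c) for c in("top","scene")}
def proj(c,P):
    P=np.atleast_2d(P);T=np.linalg.inv(I[c]['cam_to_world']);q=P@T[:3,:3].T+T[:3,3]
    q=q*[1,-1,-1];q=q@I[c]['camera_matrix'].T;return q[:,:2]/q[:,2:]
def ray(c,uv):
    T=I[c]['cam_to_world'];d=np.linalg.solve(I[c]['camera_matrix'],[*uv,1])*[1,-1,-1]
    return T[:3,3],T[:3,:3]@d
def onz(c,uv,z):
    o,d=ray(c,uv);return o+d*(z-o[2])/d[2]
def W(p,L,z=0):
    c,s=np.cos(p[2]),np.sin(p[2]);L=np.atleast_2d(L)
    return np.c_[p[0]+c*L[:,0]-s*L[:,1],p[1]+s*L[:,0]+c*L[:,1],L[:,2]+z]
def fit(obs,p0):
    def r(p):return np.concatenate([w*(proj(c,W(p,L))[0]-uv) for c,uv,L,w in obs])
    s=least_squares(r,p0,loss='soft_l1',x_scale=[10,10,.1]);return s.x,r(s.x).reshape(-1,2)
E
cat > fit.py <<'E'
from h import *
A=lambda u,v:(125+(u+.5)/3.75-.5,160+(v+.5)/3.75-.5)
B=lambda u,v:(345+(u-400+.5)/3.75-.5,180+(v+.5)/3.75-.5)
C=lambda u,v:(145+(u+.5)/3.53-.5,230+(v-300+.5)/3.53-.5)
D=lambda u,v:(305+(u-400+.5)/4-.5,120+(v-300+.5)/4-.5)
blk=[("top",A(66,98),(40,60,60),1),("top",A(235,68),(40,-60,60),1),("top",A(80,205),(-40,60,60),1),
("top",A(109,222),(-56,38,60),.7),("top",A(167,211),(-56,0,60),.7),("top",A(222,204),(-56,-38,60),.7),
("scene",C(165,347),(40,-60,60),1),("scene",C(262,384),(-40,-60,60),1),("scene",C(57,487),(40,60,60),1),("scene",C(171,524),(-40,60,60),1),
("scene",C(270,413),(-56,-38,60),.7),("scene",C(238,461),(-56,0,60),.7),("scene",C(207,509),(-56,38,60),.7)]
rst=[("top",B(468,218),(-50,55,16),1),("top",B(494,92),(50,55,16),1),("top",B(643,124),(50,-55,16),1),("top",B(619,250),(-50,-55,16),1),
("top",B(548,77),(66,19,16),.7),("top",B(601,90),(66,-19,16),.7),
("top",B(513,138),(12,40,50),1),("top",B(626,165),(12,-40,50),1),("top",B(622,192),(-12,-40,50),1),("top",B(508,168),(-12,40,50),1),
("scene",D(480,425),(50,55,16),1),("scene",D(686,427),(-50,-55,16),1),("scene",D(580,490),(-50,55,16),1),
("scene",D(605,362),(12,-40,50),1),("scene",D(634,374),(-12,-40,50),1),("scene",D(537,404),(12,40,50),1),
("scene",D(496,389),(66,19,16),.7),("scene",D(535,365),(66,-19,16),.7)]
for n,o,p0 in(("block",blk,(500,200,0)),("rest",rst,(450,-300,0))):
    for cs in(("top",),("scene",),("top","scene")):
        oo=[q for q in o if q[0] in cs];p,r=fit(oo,p0);print(n,cs,p[:2],np.degrees(p[2]),np.abs(r).max(),np.sqrt((r**2).mean()))
    print(r.T)
# rack front corners
for t,s in(((187,153),(182,192)),((413,155),(316,76))):
    o1,d1=ray("top",t);o2,d2=ray("scene",s);k=np.linalg.lstsq(np.c_[d1,-d2],o2-o1,rcond=None)[0];print("rack",o1+k[0]*d1,o2+k[1]*d2)
print("wheel",onz("top",(286,236),100),"jar",onz("top",(239,165),112), "pin",onz("top",(325,278),5))
E
python3 fit.py
```

```text
block ('top',) [602.17 202.56] 9.970959523273581 1.046741644460809 0.633712938769701
block ('scene',) [599.65 202.96] 12.331650927085878 2.327356598311553 1.198798221352809
block ('top', 'scene') [600.97 202.44] 11.025898313705973 2.2984558050876274 1.0586166715082874
[[-0.9   0.38 -0.58  0.84  0.47  0.64 -1.87  1.42 -1.61 -1.63  0.37  0.54
   0.24]
 [-0.14 -0.64  1.3   0.87  0.97  0.32 -2.3  -1.04 -1.26  1.76  0.4   0.16
   0.33]]
rest ('top',) [ 533.25 -364.5 ] -13.52176736496179 2.9765757842838525 0.9812393015801497
rest ('scene',) [ 533.83 -366.52] -12.77956635758266 1.9988572607976778 1.024715154862042
rest ('top', 'scene') [ 533.33 -364.97] -13.21602743636888 2.8610280804819297 1.0190212783073382
[[-0.73 -0.52  0.84  0.81 -0.3  -0.28  0.19  1.01  0.48 -0.2  -1.38  0.4
  -0.55  1.9   1.   -1.34 -0.14 -0.37]
 [ 1.7  -1.12 -0.29  2.86  0.14 -0.03 -1.12 -1.23  0.62 -0.13  0.17  0.1
   2.38 -1.48 -0.32  0.54  0.56  0.75]]
rack [669.96 129.72 190.87] [668.2  128.76 190.05]
rack [ 664.13 -388.87  196.65] [ 669.01 -386.61  197.66]
wheel [ 492.01 -100.07  100.  ] jar [667.43  15.62 112.  ] pin [ 398.6  -202.74    5.  ]
```

```bash
cat > ov.py <<'E'
from h import *
import itertools
def box(x0,x1,y0,y1,z0,z1):
    P=np.array(list(itertools.product((x0,x1),(y0,y1),(z0,z1))),float)
    return [(P[i],P[j]) for i in range(8) for j in range(i) if bin(i^j).count('1')==1]
def knuck(x,ys,z):
    a=np.linspace(0,2*np.pi,25);o=[]
    for y in ys:
        for e in(-7,7):
            P=np.c_[x+11*np.cos(a),0*a+y+e,z+11*np.sin(a)];o+=list(zip(P[:-1],P[1:]))
    return o
BL=box(-40,40,-60,60,0,60)+knuck(-56,(-38,0,38),60)
RS=box(-50,50,-55,55,0,16)+box(-12,12,-40,40,16,50)+knuck(66,(-19,19),16)
def overlay(img,c,x0,y0,w,h,items,k):
    a=cv2.resize(img[y0:y0+h,x0:x0+w],None,fx=k,fy=k,interpolation=cv2.INTER_CUBIC)
    for segs,p,z,col in items:
        for s in segs:
            q=proj(c,W(p,np.array(s),z));q=((q+.5-[x0,y0])*k-.5)
            cv2.line(a,*[tuple(int(round(v*8)) for v in r) for r in q],col,1,cv2.LINE_AA,3)
    return a
def sheet(fn,panels):
    cv=np.zeros((600,800,3),np.uint8)
    for i,a in enumerate(panels):
        a=a[:300,:400];y,x=i//2*300,i%2*400;cv[y:y+a.shape[0],x:x+a.shape[1]]=a
    cv2.imwrite(fn,cv)
E
python3 - <<'E'
from ov import *
t=cv2.imread("pics/top0.png");s=cv2.imread("pics/scene0.png")
b=(BL,(601,202.5,np.radians(10.5)),0,(0,255,0));r=(RS,(533.3,-365,np.radians(-13.2)),0,(0,255,0))
sheet("pics/ov0.png",[overlay(t,"top",135,172,70,56,[b],5.3),overlay(t,"top",352,190,70,56,[r],5.3),overlay(s,"scene",155,235,80,70,[b],4.3),overlay(s,"scene",312,125,80,60,[r],4.9)])
E
```

```text
(no output)
```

View pics/ov0.png

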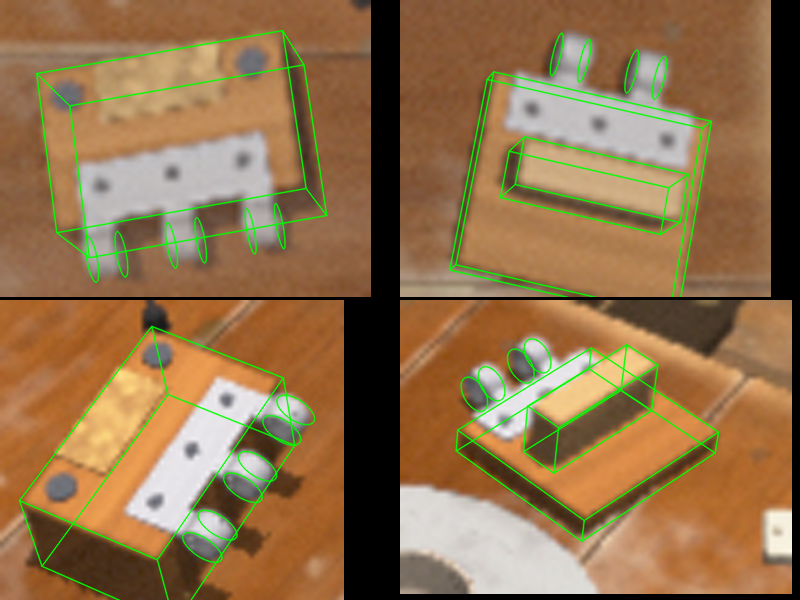

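The overlay agrees with both views to about 1 px, so the poses are good enough to grasp. I now work out the first move.

```bash
cat > go.py <<'E'
import sys;from h import *
def to(x,y,z,a):
    s=manip.state();R=np.array(s['orientation']);a=np.radians(a)
    yv=np.array([np.cos(a),np.sin(a),0]);zv=np.array([0,0,-1.]);T=np.c_[np.cross(yv,zv),yv,zv]
    print("t",s['time'],"pos",s['ee_pos'],"yang",np.degrees(np.arctan2(R[1,1],R[0,1])),"F",s['force'],"w",s['gripper_width'],"g",s['grasp_force'])
    print("turn",np.round(Ro.from_matrix(R.T@T).as_rotvec(),4),"shift",np.round(R.T@(np.array([x,y,z])-s['ee_pos']),2))
if __name__=="__main__":to(*map(float,sys.argv[1:]))
E
python3 go.py 533.3 -365 130 -13.2
```

```text
t 0.6 pos [ 244.59 -602.21  231.31] yang -67.8959187735915 F [ 0.66  0.02 -1.27] w 85.32006269606777 g 0.0
turn [ 0.    0.   -0.95] shift [ 356.75 -111.14  101.31]
```

Careful with the scale: shifts go in shares of 500 mm and turns go in shares of 60 degrees. That gives: 356.7 mm is 0.7134, 130 mm is 0.26, -0.95 rad is -0.9072.

{"fn": "send_rows", "kwargs": {"series": [[0,0,-0.0764,0.06,-0.0186,0.017,1],[0,0,-0.1528,0.118,-0.037,0.034,1],[0,0,-0.2387,0.19,-0.06,0.054,1],[0,0,-0.3247,0.26,-0.08,0.074,1],[0,0,-0.4202,0.33,-0.102,0.094,1],[0,0,-0.5157,0.4,-0.124,0.114,1],[0,0,-0.6016,0.47,-0.146,0.134,1],[0,0,-0.6875,0.54,-0.168,0.154,1],[0,0,-0.7735,0.61,-0.19,0.174,1],[0,0,-0.8499,0.67,-0.208,0.19,1],[0,0,-0.9072,0.7134,-0.2222,0.2026,1],[0,0,-0.9072,0.7134,-0.2222,0.2026,1]], "force": 90}}

```text
time: 1.6
ee_pos: [535.9, -361.7, 128.7]
orientation: [[0.226, 0.974, -0.0], [0.974, -0.226, 0.001], [0.001, -0.001, -1.0]]
force: [-0.1, 0.8, -0.2]
gripper_width: 85.4
grasp_force: 0.0
```

```bash
python3 go.py 533.3 -365 20 -13.2;python3 - <<'E'
from ov import *
t=manip.camera("top");s=manip.camera("scene");cv2.imwrite("pics/t1.png",t);cv2.imwrite("pics/s1.png",s)
r=(RS,(533.3,-365,np.radians(-13.2)),0,(0,255,0))
sheet("pics/ov1.png",[overlay(t,"top",340,170,100,75,[r],4),overlay(s,"scene",300,95,100,75,[r],4),cv2.resize(t,(400,300)),cv2.resize(s,(400,300))])
E
```

```text
t 1.6 pos [ 535.9  -361.7   128.65] yang -13.054600052136992 F [-0.15  0.81 -0.24] w 85.3742845404352 g 0.0
turn [-0. -0.  0.] shift [ -3.93  -1.72 108.65]
```

View pics/ov1.png

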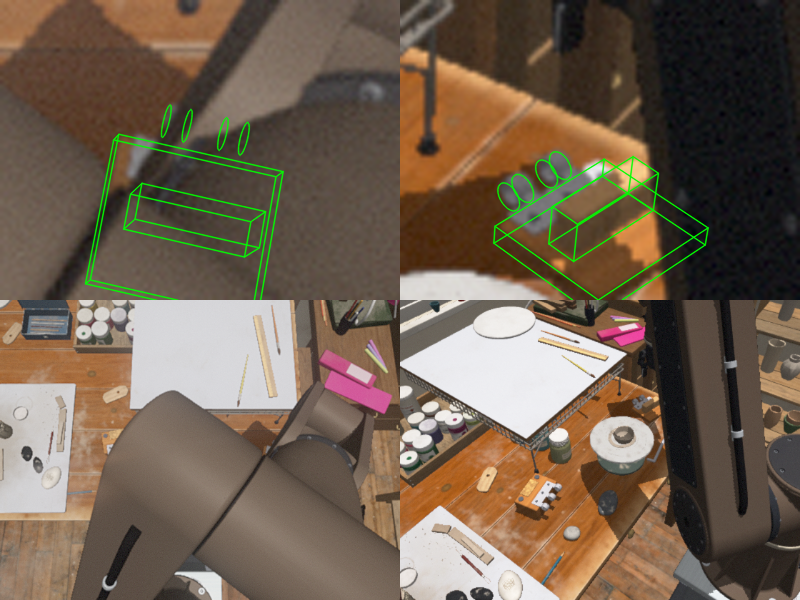

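The top view is now hidden by the arm. The scene view still shows the rest at crop (600,215), unmoved and matching the overlay. I let the arm settle before measuring.

{"fn": "send_rows", "kwargs": {"series": [[0,0,0,0,0,0,1],[0,0,0,0,0,0,1],[0,0,0,0,0,0,1]]}}

```text
time: 1.95
ee_pos: [532.7, -366.0, 130.4]
orientation: [[0.235, 0.972, 0.0], [0.972, -0.235, -0.0], [-0.0, 0.0, -1.0]]
force: [-0.1, -0.3, -0.1]
gripper_width: 85.7
grasp_force: 0.0
```

```bash
python3 go.py 533.3 -365 20 -13.2
```

```text
t 1.95 pos [ 532.68 -365.99  130.42] yang -13.569207341595938 F [-0.06 -0.26 -0.11] w 85.69461287205358 g 0.0
turn [ 0.    0.   -0.01] shift [  1.14   0.32 110.42]
```

To row units: 110 mm is 0.22, 109 mm is 0.218.

{"fn": "send_rows", "kwargs": {"series": [[0,0,0,0,0,0.03,1],[0,0,0,0,0,0.07,1],[0,0,0,0,0,0.11,1],[0,0,0,0,0,0.144,1],[0,0,0,0,0,0.174,1],[0,0,0,0,0,0.196,1],[0,0,0,0,0,0.21,1],[0,0,0,0,0,0.218,1],[0,0,0,0,0,0.22,1],[0,0,0,0,0,0.22,1],[0,0,0,0,0,0.22,1]]}}

```text
time: 2.87
ee_pos: [533.7, -365.4, 20.7]
orientation: [[0.233, 0.972, 0.001], [0.972, -0.233, -0.001], [-0.0, 0.001, -1.0]]
force: [-0.4, 0.3, 0.1]
gripper_width: 86.0
grasp_force: 0.0
```

{"fn": "send_rows", "kwargs": {"series": [[0,0,0,0,0,0,0.5],[0,0,0,0,0,0,0.4],[0,0,0,0,0,0,0.3],[0,0,0,0,0,0,0.25],[0,0,0,0,0,0,0.2],[0,0,0,0,0,0,0.1],[0,0,0,0,0,0,0],[0,0,0,0,0,0,0],[0,0,0,0,0,0,0],[0,0,0,0,0,0,0]], "force": 90}}

```text
time: 3.7
ee_pos: [533.6, -365.2, 20.4]
orientation: [[0.233, 0.973, 0.001], [0.973, -0.233, -0.0], [-0.0, 0.001, -1.0]]
force: [0.7, 0.2, 5.9]
gripper_width: 22.9
grasp_force: 89.1
```

```bash
python3 go.py 533.3 -365 230 -13.2
```

```text
t 3.7 pos [ 533.59 -365.25   20.44] yang -13.46104598958491 F [0.65 0.19 5.95] w 22.862314800288186 g 89.14281249046326
turn [ 0.  0. -0.] shift [   0.11   -0.19 -209.56]
```

The batten is gripped at 22.9 mm with 89 N. Now lift.

To row units: -210 mm is -0.42, -108 mm is -0.216.

{"fn": "send_rows", "kwargs": {"series": [[0,0,0,0,0,-0.01,0],[0,0,0,0,0,-0.03,0],[0,0,0,0,0,-0.064,0],[0,0,0,0,0,-0.108,0],[0,0,0,0,0,-0.16,0],[0,0,0,0,0,-0.216,0],[0,0,0,0,0,-0.27,0],[0,0,0,0,0,-0.32,0],[0,0,0,0,0,-0.364,0],[0,0,0,0,0,-0.396,0],[0,0,0,0,0,-0.414,0],[0,0,0,0,0,-0.42,0]]}}

```text
time: 4.7
ee_pos: [533.7, -365.4, 232.1]
orientation: [[0.233, 0.973, 0.002], [0.973, -0.233, -0.002], [-0.001, 0.002, -1.0]]
force: [-0.6, -0.2, -2.3]
gripper_width: 22.5
grasp_force: 88.3
```

{"fn": "send_rows", "kwargs": {"series": [[0,0,0,0,0,0,0],[0,0,0,0,0,0,0]]}}

```text
time: 4.87
ee_pos: [532.8, -364.7, 229.1]
orientation: [[0.233, 0.973, -0.001], [0.973, -0.233, 0.001], [0.001, -0.001, -1.0]]
force: [-0.3, 0.8, -3.6]
gripper_width: 22.8
grasp_force: 88.3
```

```bash
python3 go.py 442 173 230 10.5;python3 - <<'E'
from rig import manip
print(manip.state()['joint_positions'],manip.state()['torque'])
E
```

```text
t 4.8667 pos [ 532.83 -364.73  229.12] yang -13.465237361036893 F [-0.32  0.81 -3.61] w 22.804981830185525 g 88.28555345535278
turn [-0.   -0.   -0.42] shift [ 501.8  -213.55   -0.36]
[-3.70818211e+01  2.73218440e+01  9.21285677e+01  4.46077460e-04
  6.06238181e+01 -2.36167850e+01] [0.00928098 0.0173017  0.01470757]
```

To row units: 250 mm is 0.5, 240 mm is 0.48, -0.21 rad is -0.2005.

{"fn": "send_rows", "kwargs": {"series": [[0,0,-0.0095,0.01,-0.0042,0,0],[0,0,-0.0191,0.034,-0.0144,0,0],[0,0,-0.0286,0.072,-0.0306,0,0],[0,0,-0.0477,0.12,-0.051,0,0],[0,0,-0.0764,0.176,-0.0748,0,0],[0,0,-0.0955,0.236,-0.1,0,0],[0,0,-0.1241,0.296,-0.126,0,0],[0,0,-0.1432,0.352,-0.15,0,0],[0,0,-0.1623,0.404,-0.172,0,0],[0,0,-0.1814,0.448,-0.19,0,0],[0,0,-0.1958,0.48,-0.204,0,0],[0,0,-0.2005,0.5,-0.213,0,0]]}}

```text
time: 5.87
ee_pos: [486.5, -94.5, 229.5]
orientation: [[0.022, 1.0, -0.001], [1.0, -0.022, 0.001], [0.001, -0.001, -1.0]]
force: [0.4, -0.2, -2.4]
gripper_width: 22.4
grasp_force: 88.3
```

```bash
python3 go.py 442 173 230 10.5
```

```text
t 5.8667 pos [486.48 -94.49 229.52] yang -1.270100736772221 F [ 0.41 -0.24 -2.42] w 22.42131961523671 g 88.26657056808472
turn [-0.   -0.   -0.21] shift [266.44 -50.4   -0.23]
```

To row units: 266 mm is 0.532, 255 mm is 0.51, -0.2 rad is -0.191.

{"fn": "send_rows", "kwargs": {"series": [[0,0,-0.0095,0.012,-0.0022,0,0],[0,0,-0.0191,0.038,-0.0072,0,0],[0,0,-0.0286,0.078,-0.0148,0,0],[0,0,-0.0477,0.128,-0.024,0,0],[0,0,-0.0764,0.186,-0.0352,0,0],[0,0,-0.0955,0.248,-0.0468,0,0],[0,0,-0.1241,0.31,-0.0586,0,0],[0,0,-0.1432,0.37,-0.07,0,0],[0,0,-0.1623,0.426,-0.0806,0,0],[0,0,-0.1814,0.474,-0.0896,0,0],[0,0,-0.191,0.51,-0.0964,0,0],[0,0,-0.191,0.532,-0.1006,0,0]]}}

```text
time: 6.87
ee_pos: [443.9, 171.7, 229.9]
orientation: [[-0.176, 0.984, -0.0], [0.984, 0.176, 0.0], [0.0, -0.0, -1.0]]
force: [0.5, 0.2, -2.4]
gripper_width: 22.8
grasp_force: 88.3
```

{"fn": "send_rows", "kwargs": {"series": [[0,0,0,0,0,0,0],[0,0,0,0,0,0,0],[0,0,0,0,0,0,0]]}}

```text
time: 7.12
ee_pos: [444.4, 169.3, 229.9]
orientation: [[-0.174, 0.985, -0.0], [0.985, 0.174, -0.0], [-0.0, -0.0, -1.0]]
force: [0.1, 0.3, -1.6]
gripper_width: 22.8
grasp_force: 88.3
```

```bash
python3 go.py 442 173 64.5 10.5;python3 - <<'E'
from ov import *
s=manip.camera("scene");cv2.imwrite("pics/s2.png",s);st=manip.state()
R=st['orientation'];a=np.arctan2(R[1][1],R[0][1]);p=st['ee_pos']
t=manip.camera("top");cv2.imwrite("pics/t2.png",t)
b=(BL,(601.5,202.5,np.radians(10.5)),0,(0,255,0));r=(RS,(p[0],p[1],a),p[2]-20.4,(0,255,255))
a1=overlay(s,"scene",120,200,160,120,[b,r],5)
cv2.imwrite("pics/ov2.png",a1)
E
```

```text
t 7.1167 pos [444.38 169.32 229.9 ] yang 9.993717703463618 F [ 0.14  0.26 -1.56] w 22.787205618826004 g 88.25147867202759
turn [-0.    0.   -0.01] shift [  4.08  -1.67 165.4 ]
```

View pics/ov2.png

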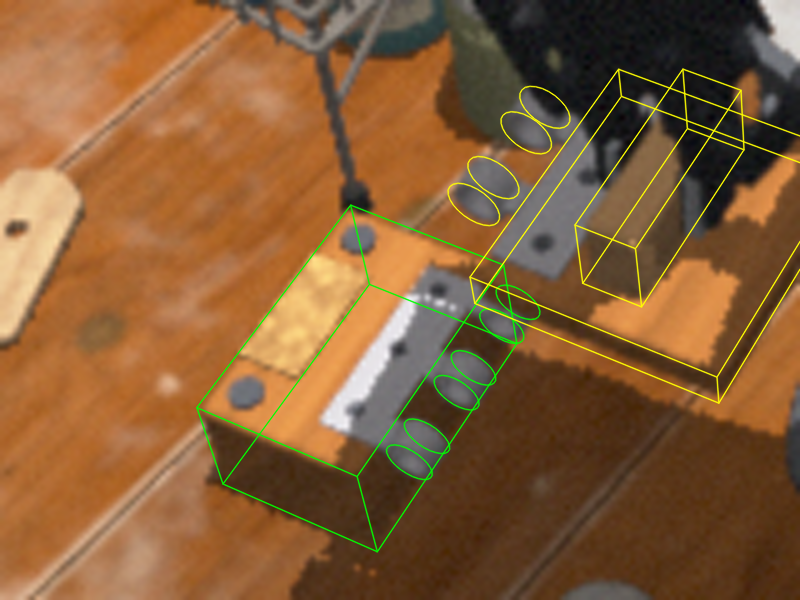

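In the scene view the block's overlay (knuckle column from about (410,460) to (515,310)) and the held rest's overlay both fit well. Descend to the hinge height, 40 mm short of the block.

To row units: 165 mm is 0.33, 162 mm is 0.324, -0.009 rad is -0.0086.

{"fn": "send_rows", "kwargs": {"series": [[0,0,-0.0086,0.002,0,0.01,0],[0,0,-0.0086,0.004,-0.002,0.034,0],[0,0,-0.0086,0.006,-0.002,0.07,0],[0,0,-0.0086,0.006,-0.002,0.114,0],[0,0,-0.0086,0.006,-0.002,0.16,0],[0,0,-0.0086,0.006,-0.002,0.206,0],[0,0,-0.0086,0.006,-0.002,0.248,0],[0,0,-0.0086,0.006,-0.002,0.284,0],[0,0,-0.0086,0.006,-0.002,0.31,0],[0,0,-0.0086,0.006,-0.002,0.324,0],[0,0,-0.0086,0.006,-0.002,0.33,0],[0,0,-0.0086,0.006,-0.002,0.33,0]]}}

```text
time: 8.22
ee_pos: [442.7, 172.5, 64.6]
orientation: [[-0.183, 0.983, -0.001], [0.983, 0.183, -0.0], [-0.0, -0.001, -1.0]]
force: [-0.8, 1.1, -2.3]
gripper_width: 22.7
grasp_force: 88.3
```

{"fn": "send_rows", "kwargs": {"series": [[0,0,0,0,0,0,0],[0,0,0,0,0,0,0],[0,0,0,0,0,0,0],[0,0,0,0,0,0,0],[0,0,0,0,0,0,0]]}}

```text
time: 8.63
ee_pos: [443.0, 172.9, 65.4]
orientation: [[-0.183, 0.983, 0.001], [0.983, 0.183, 0.0], [0.0, 0.001, -1.0]]
force: [1.2, -0.9, -1.8]
gripper_width: 22.6
grasp_force: 88.3
```

```bash
python3 go.py 481.5 180.3 64.4 10.5;python3 - <<'E'
from ov import *
S=[manip.camera("scene") for _ in range(6)];s=np.mean(S,0).astype(np.uint8);cv2.imwrite("pics/s3.png",s);st=manip.state()
R=st['orientation'];a=np.arctan2(R[1][1],R[0][1]);p=st['ee_pos'];print(p,np.degrees(a))
b=(BL,(601.5,202.5,np.radians(10.5)),0,(0,255,0));r=(RS,(p[0],p[1],a),p[2]-20.4,(0,255,255))
x=overlay(s,"scene",165,225,80,80,[],5)[:,:400];y=overlay(s,"scene",165,225,80,80,[b,r],5)
cv2.imwrite("pics/ov3.png",np.hstack([x,y]))
E
```

```text
t 8.6333 pos [443.02 172.93  65.41] yang 10.547375948242872 F [ 1.24 -0.87 -1.82] w 22.636716363558957 g 88.3173930644989
turn [ 0. -0.  0.] shift [ 0.2  39.18  1.04]
[442.78 172.84  65.03] 10.545427106823272
```

View pics/ov3.png

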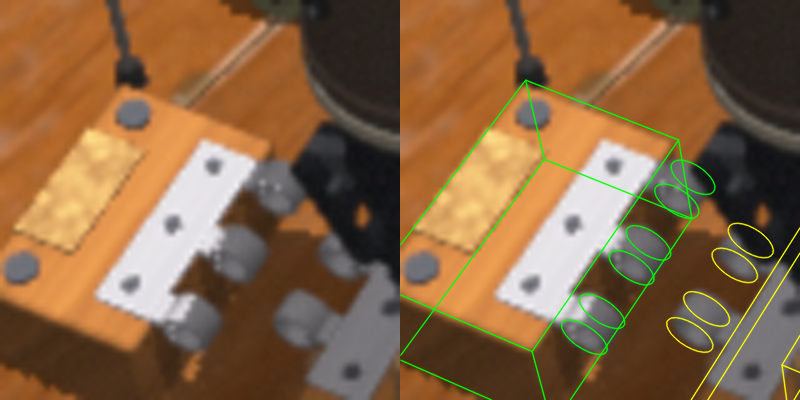

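The knuckle columns look within about 1 px of the overlay. I refine both poses with an edge fit to pin down the relative offset.

```bash
cat > ef.py <<'E'
from h import *
def segs_box(e):return [(np.array(a,float),np.array(b,float)) for a,b in e]
def barrel(cam,p,z,x,ys,zz,sx):
    # silhouette lines + visible end circle arcs of barrels; sx: free side sign in x
    o=I[cam]['cam_to_world'][:3,3];out=[]
    c,s=np.cos(p[2]),np.sin(p[2])
    for y in ys:
        m=np.array([x,y,zz],float);v=W(p,m,z)[0]-o;vl=np.array([c*v[0]+s*v[1],-s*v[0]+c*v[1],v[2]])
        n=np.cross([0,1,0],vl);n/=np.linalg.norm(n)
        n=n if n[0]*sx>0 else -n
        f=m+11*n;out.append((f+[0,-7,0],f+[0,7,0]))
        e=7 if vl[1]<0 else -7   # visible end
        for t in np.linspace(-80,80,5):
            r=Ro.from_rotvec([0,np.radians(t),0]).apply(n)*11;r2=Ro.from_rotvec([0,np.radians(t+15),0]).apply(n)*11
            out.append((m+r+[0,e,0],m+r2+[0,e,0]))
    return out
def efit(views,p0,z=0,yaw=True,it=12,win=2.5):
    p=np.array(p0,float);G={}
    for k,(cam,img,f) in enumerate(views):G[k]=cv2.GaussianBlur(img.astype(np.float32),(0,0),.8)
    for i in range(it):
        w=win if i<6 else 1.6;A=[];b=[]
        for k,(cam,img,f) in enumerate(views):
            for a,e in f(cam,p,z):
                q=proj(cam,W(p,[a,e],z));L=np.linalg.norm(q[1]-q[0])
                if L<1:continue
                n=np.array([-(q[1]-q[0])[1],(q[1]-q[0])[0]])/L
                for t in np.linspace(.1,.9,max(2,int(L/1.5))):
                    P=a+(e-a)*t;u=proj(cam,W(p,P,z))[0];d=np.arange(-w-.5,w+.51,.25)
                    pts=(u+d[:,None]*n).astype(np.float32)
                    c=cv2.remap(G[k],pts[None,:,0].copy(),pts[None,:,1].copy(),1)[0]
                    g=np.linalg.norm(c[4:]-c[:-4],axis=1);j=g.argmax()
                    if g[j]<15 or j in(0,len(g)-1):continue
                    J=[]
                    for m,h in((0,1),(1,1),(2,.01)):
                        pp=p.copy();pp[m]+=h;J.append((proj(cam,W(pp,P,z))[0]-u)@n/h)
                    A.append(J);b.append(d[j+2])
        A=np.array(A);b=np.array(b)
        if not yaw:A[:,2]=0
        wt=1/np.sqrt(1+(b/.7)**2)
        p=p+.7*np.linalg.lstsq(A*wt[:,None],b*wt,rcond=None)[0]
    return p,len(b),np.sqrt((b**2).mean())
def blk(cam,p,z):
    e=segs_box([((40,60,60),(40,-60,60)),((40,60,60),(-40,60,60)),((40,-60,60),(-40,-60,60))])
    return e+barrel(cam,p,z,-56,(-38,0,38),60,-1)
def blkK(cam,p,z):return barrel(cam,p,z,-56,(-38,0,38),60,-1)
def rst(cam,p,z):
    e=segs_box([((-50,-55,16),(-50,55,16)),((-50,55,16),(50,55,16)),((50,-55,16),(-50,-55,16)),((12,-40,50),(12,40,50)),((-12,-40,50),(-12,40,50)),((12,40,50),(-12,40,50)),((12,-40,50),(-12,-40,50))])
    return e+barrel(cam,p,z,66,(-19,19),16,1)
def rstK(cam,p,z):return barrel(cam,p,z,66,(-19,19),16,1)
E
python3 - <<'E'
from ef import *
L=lambda n:cv2.imread(f"pics/{n}.png")
def show(t,r):print(t,r[0][:2],np.degrees(r[0][2]),r[1:])
b0=(601.5,202.5,np.radians(10.5));r0=(533.4,-365.1,np.radians(-13.3))
T,S,S3=L("top0"),L("scene0"),L("s3")
show("blk top",efit([("top",T,blk)],b0));show("blk scene",efit([("scene",S,blk)],b0));show("blk s3",efit([("scene",S3,blk)],b0));show("blk t+s",efit([("top",T,blk),("scene",S,blk),("scene",S3,blk)],b0))
show("blkK s3",efit([("scene",S3,blkK)],b0,yaw=False))
show("rst top",efit([("top",T,rst)],r0));show("rst scene",efit([("scene",S,rst)],r0));show("rst t+s",efit([("top",T,rst),("scene",S,rst)],r0))
show("rstK s3 (442.8,172.8)",efit([("scene",S3,rstK)],(442.8,172.8,np.radians(10.5)),z=44.6,yaw=False))
E
```

```text
blk top [601.7  203.68] 11.193826805167093 (78, np.float64(0.5931500004863214))
blk scene [600.87 203.68] 11.463656706815614 (95, np.float64(0.47738321801473627))
blk s3 [601.24 203.87] 11.102425368100995 (94, np.float64(0.5220153254455274))
blk t+s [601.15 203.66] 11.519881114325974 (261, np.float64(0.5385431604172352))
blkK s3 [603.71 202.47] 10.5 (23, np.float64(0.5424381351221379))
rst top [ 534.87 -365.84] -13.659547542091094 (136, np.float64(0.5197213619985684))
rst scene [ 533.46 -366.67] -13.95157143473082 (99, np.float64(0.3883076464387848))
rst t+s [ 534.35 -366.15] -13.388966509823202 (232, np.float64(0.4876491814182928))
rstK s3 (442.8,172.8) [442.2  170.01] 10.5 (16, np.float64(0.36206870894900595))
```

The fits agree on the block at (601.2, 203.7), yaw 11.3°. The target TCP is therefore (481.3, 180.8, 64.4). Approach slowly.

To row units: 29 mm is 0.058, 28 mm is 0.056, -0.013 rad is -0.0124.

{"fn": "send_rows", "kwargs": {"series": [[0,0,-0.0124,0.0016,0.002,0.001,0],[0,0,-0.0124,0.0016,0.008,0.001,0],[0,0,-0.0124,0.0016,0.016,0.001,0],[0,0,-0.0124,0.0016,0.024,0.001,0],[0,0,-0.0124,0.0016,0.032,0.001,0],[0,0,-0.0124,0.0016,0.04,0.001,0],[0,0,-0.0124,0.0016,0.046,0.001,0],[0,0,-0.0124,0.0016,0.052,0.001,0],[0,0,-0.0124,0.0016,0.056,0.001,0],[0,0,-0.0124,0.0016,0.058,0.001,0],[0,0,-0.0124,0.0016,0.058,0.001,0],[0,0,-0.0124,0.0016,0.058,0.001,0]]}}

```text
time: 9.93
ee_pos: [471.0, 178.9, 64.5]
orientation: [[-0.196, 0.981, -0.0], [0.981, 0.196, -0.0], [-0.0, -0.0, -1.0]]
force: [-0.5, -0.2, -2.0]
gripper_width: 22.6
grasp_force: 88.3
```

To row units: 10 mm is 0.02, 9.3 mm is 0.0186.

{"fn": "send_rows", "kwargs": {"series": [[0,0,0,0,0.002,0,0],[0,0,0,0,0.005,0,0],[0,0,0,0,0.008,0,0],[0,0,0,0,0.011,0,0],[0,0,0,0,0.014,0,0],[0,0,0,0,0.0166,0,0],[0,0,0,0,0.0186,0,0],[0,0,0,0,0.02,0,0],[0,0,0,0,0.02,0,0],[0,0,0,0,0.02,0,0],[0,0,0,0,0.02,0,0],[0,0,0,0,0.02,0,0]]}}

```text
time: 10.93
ee_pos: [480.9, 180.9, 64.5]
orientation: [[-0.196, 0.981, -0.0], [0.981, 0.196, -0.0], [-0.0, -0.0, -1.0]]
force: [0.5, -0.0, -2.2]
gripper_width: 22.9
grasp_force: 88.3
```

```bash
python3 go.py 481.3 180.8 64.4 11.3;python3 - <<'E'
from ov import *
S=[];P=[];F=[]
for _ in range(8):S.append(manip.camera("scene"));st=manip.state();P.append(st['ee_pos']);F.append(st['force'])
s=np.mean(S,0).astype(np.uint8);cv2.imwrite("pics/s4.png",s)
p=np.mean(P,0);a=np.arctan2(st['orientation'][1][1],st['orientation'][0][1]);print(p,np.degrees(a),np.mean(F,0),np.array(st['orientation'])[2])
b=(BL,(601.2,203.7,np.radians(11.3)),0,(0,255,0));r=(RS,(p[0]+.2,p[1]-1,a),p[2]-20.4,(0,255,255))
x=overlay(s,"scene",185,240,50,70,[],8);y=overlay(s,"scene",185,240,50,70,[b,r],8)
cv2.imwrite("pics/ov4.png",np.hstack([x,y]))
E
```

```text
t 10.9333 pos [480.86 180.85  64.47] yang 11.291420584013334 F [ 0.47 -0.   -2.23] w 22.913379304576097 g 88.32060098648071
turn [-0.  0. -0.] shift [-0.14  0.42  0.07]
[480.92 180.87  64.51] 11.287767522527734 [-0.18  0.14 -2.24] [ 0. -0. -1.]
```

View pics/ov4.png

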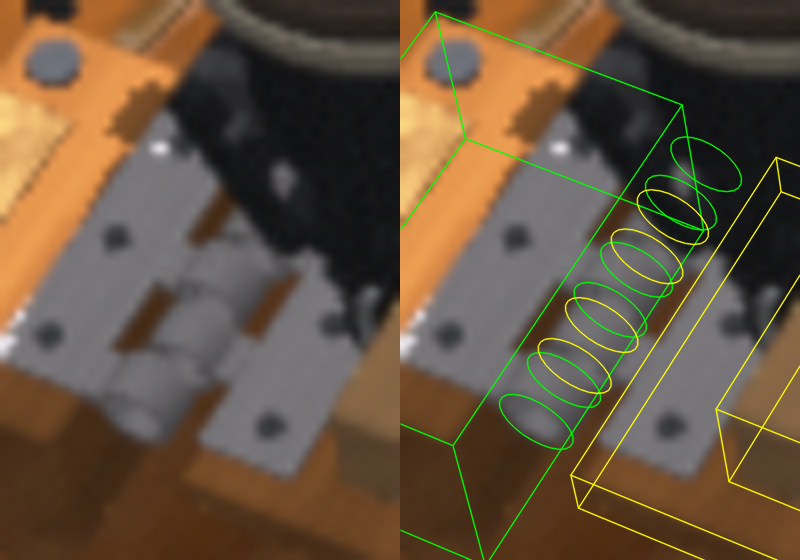

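The knuckles are interleaved in one line at crop (145,400)–(260,230), with no contact force. I check the remaining offset by edge fit.

```bash
python3 - <<'E'
from ef import *
from ov import BL,RS,overlay
T=np.mean([manip.camera("top") for _ in range(4)],0).astype(np.uint8);S=cv2.imread("pics/s4.png");S3=cv2.imread("pics/s3.png")
a=np.radians(11.3)
def edge(cam,p,z):return segs_box([((-50,55,16),(50,55,16)),((-50,55,0),(50,55,0)),((12,40,50),(-12,40,50)),((12,40,50),(12,10,50)),((50,55,0),(50,55,16)),((12,40,16),(12,40,50)),((-12,40,16),(-12,40,50)),((54,30,16),(54,45,16))][:7])
for n,img,p0,z in(("s3",S3,(442.8,172.8,np.radians(10.5)),44.6),("s4",S,(480.9,180.9,a),44.1)):
    for w in(2.5,3.5):
        r=efit([("scene",img,edge)],p0,z=z,yaw=False,win=w);d=r[0][:2]-p0[:2];c,s=np.cos(p0[2]),np.sin(p0[2]);print(n,"local offset",c*d[0]+s*d[1],-s*d[0]+c*d[1],r[1:])
b=(BL,(601.2,203.7,a),0,(0,255,0));r=(RS,(480.9,180.0,a),44.1,(0,255,255))
s=overlay(S,"scene",185,255,90,75,[r],4.4);t=overlay(T,"top",130,165,90,75,[b,r],4.4);s0=overlay(S,"scene",185,255,90,75,[],4.4);t0=overlay(T,"top",130,165,90,75,[],4.4)
cv=np.vstack([np.hstack([s0[:300,:396],s[:300,:396]]),np.hstack([t0[:300,:396],t[:300,:396]])]);cv2.imwrite("pics/ov5.png",cv)
E
```

```text
s3 local offset -2.3948764675079963 -1.4756946286613917 (55, np.float64(0.40815549621548536))
s3 local offset -2.430341462272163 -1.5385070002684442 (54, np.float64(0.4074537010735312))
s4 local offset -3.207731809239414 -1.3960108697318703 (52, np.float64(0.39210967853395307))
s4 local offset -3.4080708115690563 -1.4032286286214724 (51, np.float64(0.3492990179224222))
```

View pics/ov5.png

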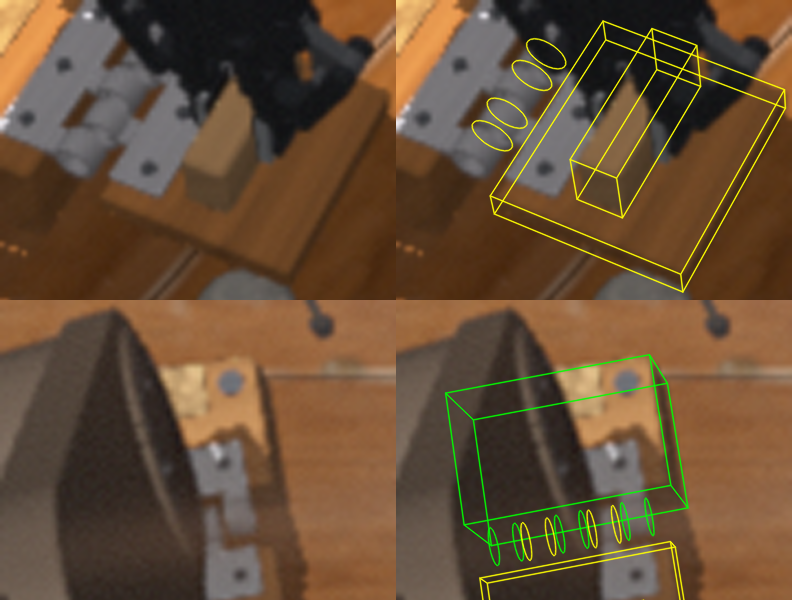

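```bash
python3 - <<'E'
from ef import *
T=np.mean([manip.camera("top") for _ in range(6)],0).astype(np.uint8);cv2.imwrite("pics/t5.png",T)
L=lambda n:cv2.imread(f"pics/{n}.png");S2,S3,S4=L("s2"),L("s3"),L("s4")
def edge(cam,p,z):return segs_box([((-50,55,16),(50,55,16)),((-50,55,0),(50,55,0)),((12,40,50),(-12,40,50)),((12,40,50),(12,10,50)),((50,55,0),(50,55,16)),((12,40,16),(12,40,50)),((-12,40,16),(-12,40,50)),((-50,55,16),(-50,-50,16))])
def loc(n,r,p0):
    d=r[0][:2]-p0[:2];c,s=np.cos(p0[2]),np.sin(p0[2]);print(n,"local",np.round([c*d[0]+s*d[1],-s*d[0]+c*d[1]],2),"dyaw",round(np.degrees(r[0][2]-p0[2]),2),r[1],round(r[2],3))
a=np.radians(11.3)
for n,im,p0,z in(("s2",S2,(443.5,170.5,np.radians(10)),209.5),("s3",S3,(442.8,172.8,np.radians(10.5)),44.5),("s4",S4,(480.9,180.9,a),44.1)):
    for dz in(-4,-2,0,2,4):loc(f"{n} dz{dz}",efit([("scene",im,edge)],p0,z=z+dz,yaw=False),p0)
def te(cam,p,z):return segs_box([((50,-46,16),(50,-30,16)),((50,-55,16),(0,-55,16))])
def tb(cam,p,z):return segs_box([((40,-60,60),(-40,-60,60)),((40,-60,60),(40,-15,60))])+[q for q in barrel(cam,p,z,-56,(-38,),60,-1)]
def tk(cam,p,z):return barrel(cam,p,z,66,(-19,),16,1)+te(cam,p,z)
p0=(480.9,180.9,a);b0=(601.2,203.7,a)
loc("top rest",efit([("top",T,te)],p0,z=44.1,yaw=False),p0);loc("top rest+k",efit([("top",T,tk)],p0,z=44.1,yaw=False),p0)
loc("top blk",efit([("top",T,tb)],b0,yaw=False),b0)
loc("blk s4",efit([("scene",S4,blk)],b0,yaw=False),b0)
# unified crop: barrels, contrast stretched
def st(im,x,y,w,h,k):
    q=cv2.resize(im[y:y+h,x:x+w],None,fx=k,fy=k,interpolation=cv2.INTER_CUBIC).astype(float);lo,hi=25,170;return np.clip((q-lo)/(hi-lo)*255,0,255).astype(np.uint8)
A=st(S4,190,258,40,60,10)
Bm=st(T,170,195,40,60,10)
cv2.imwrite("pics/last.png",np.hstack([A,Bm]))
E
```

```text
s2 dz-4 local [-3.79  3.24] dyaw 0.0 102 0.476
s2 dz-2 local [-4.39 -4.35] dyaw 0.0 120 0.555
s2 dz0 local [-5.06 -3.19] dyaw 0.0 122 0.582
s2 dz2 local [-5.68 -1.99] dyaw 0.0 126 0.61
s2 dz4 local [-6.29 -0.79] dyaw 0.0 125 0.606
s3 dz-4 local [-0.13 -3.64] dyaw 0.0 83 0.355
s3 dz-2 local [-0.77 -2.63] dyaw 0.0 84 0.374
s3 dz0 local [-1.39 -1.61] dyaw 0.0 85 0.371
s3 dz2 local [-1.94 -0.69] dyaw 0.0 83 0.395
s3 dz4 local [-2.51  0.36] dyaw 0.0 87 0.392
s4 dz-4 local [-0.2  -3.45] dyaw 0.0 76 0.399
s4 dz-2 local [-0.87 -2.48] dyaw 0.0 78 0.421
s4 dz0 local [-1.48 -1.5 ] dyaw 0.0 78 0.435
s4 dz2 local [-2.06 -0.51] dyaw 0.0 77 0.442
s4 dz4 local [-2.67  0.46] dyaw 0.0 78 0.452
top rest local [-0.63  0.2 ] dyaw 0.0 14 0.247
top rest+k local [-0.81  0.21] dyaw 0.0 16 0.278
top blk local [-0.11  0.73] dyaw 0.0 32 0.318
blk s4 local [-0.37 -0.1 ] dyaw 0.0 73 0.474
```

Both cameras put the rest about 1.2 mm short of the block along the hinge's x, with y within 0.5 mm. Nudge it in by that.

To row units: 1.2 mm is 0.0024, 0.8 mm is 0.0016.

{"fn": "send_rows", "kwargs": {"series": [[0,0,0,-0.0004,0.0008,0,0],[0,0,0,-0.0004,0.0016,0,0],[0,0,0,-0.0004,0.0024,0,0],[0,0,0,-0.0004,0.0024,0,0],[0,0,0,-0.0004,0.0024,0,0],[0,0,0,-0.0004,0.0024,0,0]]}}

```text
time: 12.33
ee_pos: [482.1, 180.9, 64.5]
orientation: [[-0.196, 0.981, -0.0], [0.981, 0.196, -0.0], [-0.0, -0.0, -1.0]]
force: [-0.1, -0.7, -2.3]
gripper_width: 22.7
grasp_force: 88.3
```

```bash
python3 - <<'E'
from h import *
S=[];F=[];P=[]
for _ in range(6):S.append(manip.camera("scene"));s=manip.state();F.append(s['force']);P.append(s['ee_pos'])
T=np.mean([manip.camera("top") for _ in range(6)],0);print(np.mean(P,0),np.mean(F,0),s['torque'],s['gripper_width'],s['grasp_force'],s['time'],s['orientation'])
def st(im,x,y,w,h,k):
    q=cv2.resize(im[y:y+h,x:x+w],None,fx=k,fy=k,interpolation=cv2.INTER_CUBIC);return np.clip((q-25)/145*255,0,255).astype(np.uint8)
cv2.imwrite("pics/last.png",np.hstack([st(np.mean(S,0),192,250,40,60,10),st(T,165,190,40,60,10)]))
E
```

```text
[482.15 180.91  64.49] [-0.28 -0.24 -2.1 ] [-0.08  0.04  0.  ] 22.99521680597598 88.32171320915222 12.6333 [[-0.2   0.98 -0.  ]
 [ 0.98  0.2   0.  ]
 [ 0.   -0.   -1.  ]]
```

View pics/last.png

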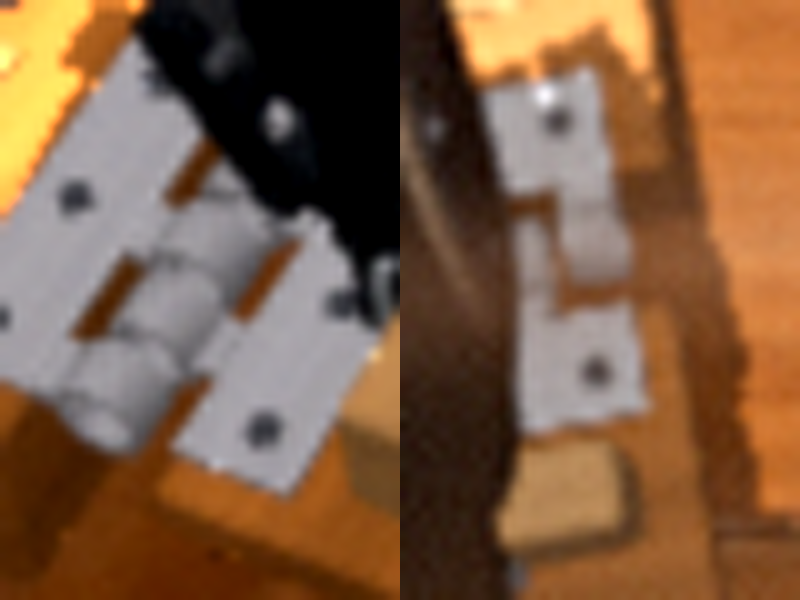

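The last picture shows the barrels at (115,395), (170,310) and (220,240) on one line, with even gaps on both sides. The only force is the rest's own weight, about 2 N. Handing in.

```bash
python3 -c "
from rig import manip
print(manip.job_done())"
```

```text
the job is handed in; nothing more can be done
None
```

I handed the job in with the wrist rest still gripped, level and about 44 mm above the table, its two knuckles in the block's gaps and the holes in line to about 1 mm by the cameras, touching neither block nor table, at about 12.6 s of the 53 s.

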